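# Open the child-resistant solvent bottle

## Robot

A 6-joint arm with a two-finger parallel gripper is mounted at the origin on a cart in front of the work surface, level with it; the furniture and walls round the work are solid. World frame = base frame: x ahead of the robot, y to its left, z up, the work surface at z = 0. Lengths are in m, angles in rad, forces in N, time in s.
With the tool pointing down it reaches from about 0.225 to 0.875 m from the base axis. Payload 3.4 kg.
Tool frame: the origin (TCP) lies midway between the tips of the shut fingers; the grasp point (between the pads) lies 19 mm behind it (manip.grip_depth is the distance from the TCP to the grasp point, in m); z points along the fingers, y is the direction in which the jaws open and shut (so a half turn about z gives the same grasp; the last joint's range is limited). The gripper opens to 85 mm and grips with 20 to 120 N. Pads are 22 mm wide; open, the fingers measure 114 mm over their backs; the gripper's body (76 mm by 85 mm) begins 54 mm behind the grasp point. The pads swing forward as they close: fully open they stand 13 mm farther back than shut.
Start: joints at [-1.233, 0.276, 1.505, -0, 1.361, -0.121], TCP at [0.255, -0.516, 0.231] pointing down, gripper open.
Joint ranges: [-2.89, 2.89], [-0.75, 2.08], [0.22, 2.7], [-1.18, 4.32], [0.11, 2.71], [-2.7, 2.7]. Speed limits (rad/s): [2.57, 2.57, 3.14, 3.14, 3.14, 3.14].

## Interface

Orientations are given as a rotation vector (axis times angle).
In Python, from station import manip gives the robot as it stands.
- The arm moves only by the tool servo_tool, never from a script. Its argument "plan" is one flat list of numbers, 6 for each row, row after row: the shift along the tool's x, y, z normalised to -1 to 1, where 1 is 0.15 m, then the turn, a rotation vector about the tool's x, y, z normalised to -1 to 1, where 1 is 45 degrees. In form: [x, y, z, rx, ry, rz, x, y, z, rx, ry, rz, ...]. A call has 1 to 12 rows; each row is the pose to reach, as a shift and turn from the pose commanded when the call began, along the tool's axes at that moment; what a row does not reach only later rows make up. A row lasts 1/12 s, in which the tool goes at most 41.7 mm and 7.16 degrees, less where a joint would pass 70% of its speed; a pose out of reach is approached as far as the arm can. A call with a number of a shift or a turn outside -1 to 1 is refused whole. A call with a gripper value outside its range is refused whole. "grip" is the gripper command: -1 is fully open, 1 is shut, values between are in proportion, set as the call begins (left out, the last holds). The fingers move at their own pace and stop on an object; "squeeze" is the grip in N (left out, the last holds). Time passes only in rows, so rows that repeat a pose let the fingers close. It gives the time, the measured TCP pose, the force and the opening at its end, in the units of the state.
- manip.sense(): the state, without advancing time (a new reading comes with each control period).
- manip.grab_frame(name): name is "scene" or "top" or "wrist"; returns the picture (400x640x3 uint8, blue, green, red); there is no depth.
- manip.camera_info(name): a dict with "fovy" (degrees; the focal length in pixels is half the picture's height over the tangent of half this angle, whatever the lens; pixels are square), "cx", "cy" (the principal point, pixels), "R" (3x3) and "t" (3): a world point X has camera coordinates R X + t; the wrist camera has in their place "tool_from_camera" (4x4, takes a point from camera to tool coordinates, whose origin is the TCP and whose axes are the flange's). Camera axes: x right, y down, z forward; pixel columns grow to the right and rows downward; lengths in m; the calibration is good to about 2 mm. A picture is of the moment at which its call begins: read the wrist's pose just before it. camera_info takes no time and is no camera call.
- manip.hand_in(): hands the job in, once; it reports no verdict.
Trained networks look in the newest picture that a camera, given by its name, has taken for a name from the list of things; names that differ only in an ending like _2 or _b are one class to them, and where a whole thing is asked for, a point or a joint stands for the part that bears it (a point fixed in the world has none). Each returns a list of dicts, best first, with "confidence" (0 to 1); they miss things now and then, are a little off and sometimes report something else, mostly with a low value. They report only what shows in the picture. A call takes as long as a camera call. They do not tell look-alikes from the thing itself.
- manip.outline_of(camera, name): "mask" (400x640 bool, what is visible of it) and "box" ([centre column, centre row, width, height] in pixels, round what is visible of it).
The state is a dict: "time": time; "qpos": joint angles; "qd": joint speeds; "joint_torque": joint torques, N m; "position": TCP position; "eef_rot": TCP orientation; "ft_force": force on the tool from outside, world axes, zero at the start; "ft_torque": the same for the moment, N m; "grip_width": finger opening in m.
Only numpy, scipy, OpenCV 4.12 (cv2) and the standard library are available. Lean on these libraries where they do the work, as an engineer would, in place of code of your own. Each camera call takes 0.05 s, during which the arm holds its last target. There are 200 camera calls.

## Task

Open the white bottle that is held in the wooden stand: push its black ribbed safety cap down against its spring as far as it goes (how deep differs from cap to cap) and keep it pushed down while you turn it anticlockwise, about a quarter of a turn, until it is free (turning without pushing only spins it idly), then lift it off. Put the cap down gently, right way up and lying flat, in the metal tray. Push firmly but never with more than about 25 N, for the plastic neck cracks, and do not move the other things on the bench.

Things in the scene. Friction and masses are not known exactly. Their poses are not given: they have to be found in the camera images.
- bottle_stand: White bottle fixed in a wooden stand screwed to the bench. Base 130 x 130 x 14 mm; four wooden blocks round the bottle reach 54 mm from its axis, 64 mm above the bench. Bottle 80 mm across up to z = 96 mm, then a shoulder narrowing to the 27 mm neck at z = 119 mm; neck rim at z = 140 mm, with two opposite lugs that hold the cap until it is turned. Origin: bottle's axis at the bench top, z up.
- safety_cap: Two-part cap, 70 g: black ribbed shell 53 mm across, 27 mm high, free to spin on a grey inner cap. This body is the inner cap (safety_cap_c0: its top disc, which sits on the neck rim): origin at the centre of its underside, z up; at z = 127 mm when closed. Shell top 28 mm, shell's lower edge 1 mm above the origin. Hidden in it: a crown of 12 teeth, 30 degrees apart, that the pushed-down shell engages. Play on the neck 1 mm.
- cap_top (a point): Centre of the shell's flat top, z up; z = 155 mm when closed. Spring 3 N at first, 1 N more per mm. Pushed down, the shell meets a hard stop 3.7 to 7.7 mm down, unknown beforehand: feel for it. If teeth stand on teeth it stops 2.2 mm higher and sinks fully only after up to 20 degrees of turning. Fully down it turns the inner cap anticlockwise, after up to 20 degrees of play.
- cap_thread (a joint): How far the inner cap has been turned on the bottle, rad: 0 closed, grows anticlockwise seen from above (the inner cap itself may lead by 0.1). Drag about 0.06 N m plus the friction of the push. The cap's tabs are clear of the lugs and it lifts off from about 0.9 on; hard stops at 0 and 2.0.
- cap_tray: Low square metal tray 150 x 150 mm, fixed, walls 3 mm thick and 14 mm high, floor 3 mm thick; origin under its centre at the bench top, z up.
- tape_roll: Brown roll of tape lying flat, 84 mm across, 24 mm high; a bystander.
- sanding_block: Red-brown sanding block 76 x 104 x 26 mm; a bystander.
Things that resemble listed ones, but are neither listed nor needed, are in the scene too. Of the things that look like the safety_cap, the smaller one is meant.

How it is judged:
By the outcome, as a careful person would: the job done as asked, in the order asked, and still so for the second after the job is handed in, with the robot touching nothing.
It also fails if it takes over 51 s, if anything falls off the work surface, if the arm or the gripper's body presses on something with over 40 N, if the wrist force passes 120 N, or if a joint passes its speed limit or range.

## Working session

There is one attempt and no reset: what is moved stays moved. The work goes in short steps, Python scripts to look and compute and a tool call to move; the robot and the scene stay as the last step left them, time stands still between calls to the robot, and variables do not carry over. Pictures are saved under pics/ and viewed, about 8 in all and at most 12, crops included, and the job is handed in when it is done.

Besides the shell and the picture viewer there is one more tool, called as name(argument=value, ...) on one line, values as JSON. servo_tool: Moves the arm, as the interface text tells. Its arguments: {"type":"object","properties":{"plan":{"type":"array"},"grip":{"type":"number"},"squeeze":{"type":"number"}},"required":["plan"]}

```bash
mkdir -p pics; ls; cat > h.py <<'E'
import numpy as np, cv2
from station import manip
from scipy.spatial.transform import Rotation as Ro
def K(ci): 
    f=200/np.tan(np.radians(ci["fovy"])/2); return f,ci["cx"],ci["cy"]
def ray(cam,u,v,s=None):
    ci=manip.camera_info(cam); f,cx,cy=K(ci); d=np.array([(u-cx)/f,(v-cy)/f,1.])
    if cam=="wrist":
        T=np.array(ci["tool_from_camera"]); R=Ro.from_rotvec(s["eef_rot"]).as_matrix()
        return R@T[:3,3]+s["position"], R@T[:3,:3]@d
    R=np.array(ci["R"]);t=np.array(ci["t"]); return -R.T@t, R.T@d
def onz(cam,u,v,z,s=None):
    o,d=ray(cam,u,v,s); return o+d*(z-o[2])/d[2]
E
python3 - <<'E'
from h import *
s=manip.sense(); print({k:np.round(v,3) for k,v in s.items()}, manip.grip_depth)
for c in("scene","top","wrist"): cv2.imwrite(f"pics/{c}0.png",manip.grab_frame(c))
for c in("scene","top"):
  ci=manip.camera_info(c); print(c,ci)
  for n in("bottle_stand","safety_cap","cap_tray"):
    for r in manip.outline_of(c,n): print(c,n,np.round(r["box"],1),round(r["confidence"],2))
print(manip.camera_info("wrist"))
cv2.imwrite("pics/st.png",cv2.resize(np.vstack([cv2.imread("pics/scene0.png"),cv2.imread("pics/top0.png")]),None,fx=.75,fy=.75))
E
```

```text
pics
{'time': np.float64(0.0), 'qpos': array([-1.233,  0.277,  1.506,  0.   ,  1.361, -0.121]), 'qd': array([ 0.001, -0.001,  0.002, -0.   , -0.   , -0.002]), 'joint_torque': array([-2.0000e-03, -4.1678e+01, -2.4581e+01, -0.0000e+00,  1.1000e-02,
        0.0000e+00]), 'position': array([ 0.254, -0.515,  0.23 ]), 'eef_rot': array([-3.057, -0.714,  0.   ]), 'ft_force': array([ 0.25 ,  0.012, -0.268]), 'ft_torque': array([ 0.068,  0.004, -0.063]), 'grip_width': np.float64(0.086)} 0.0187
scene {'fovy': 54.361761769693615, 'cx': 315.34172921041636, 'cy': 204.1315755403171, 'R': array([[-0.8803324 , -0.47432643,  0.00541335],
       [-0.30061759,  0.54903481, -0.77986527],
       [ 0.36693859, -0.68816801, -0.625924  ]]), 't': array([0.49134487, 0.29629928, 0.76317455])}
scene bottle_stand [356.9 203.   58.   54.2] 0.84
scene safety_cap [359.9 167.8  20.9  18.3] 0.9
scene safety_cap [335.4 167.4  29.2  23.1] 0.56
scene cap_tray [280.6 301.2  85.8  68.5] 0.94
top {'fovy': 46.4439331301579, 'cx': 317.97982406016735, 'cy': 202.8586812737833, 'R': array([[-2.42570921e-02, -9.99705662e-01, -4.27447122e-04],
       [-9.95871035e-01,  2.42014578e-02, -8.74938399e-02],
       [ 8.74784320e-02, -1.69666393e-03, -9.96164969e-01]]), 't': array([-0.06514203,  0.59313883,  1.06881028])}
top bottle_stand [378.3 223.4  65.   64.9] 0.61
top safety_cap [382.9 220.9  29.   29.6] 0.92
top safety_cap [432.9 168.8  31.1  33.8] 0.63
top cap_tray [218.8 222.7  80.8  79.7] 0.98
{'fovy': 67.53370775270352, 'cx': 318.6598166279489, 'cy': 195.41950455638136, 'tool_from_camera': array([[ 6.45991081e-04, -9.63987547e-01, -2.65946596e-01,
         6.76637956e-02],
       [ 9.99999789e-01,  6.04654033e-04,  2.37310752e-04,
        -1.17098574e-03],
       [-6.79589284e-05, -2.65946693e-01,  9.63987734e-01,
        -1.42353429e-01],
       [ 0.00000000e+00,  0.00000000e+00,  0.00000000e+00,
         1.00000000e+00]])}
```

View pics/st.png

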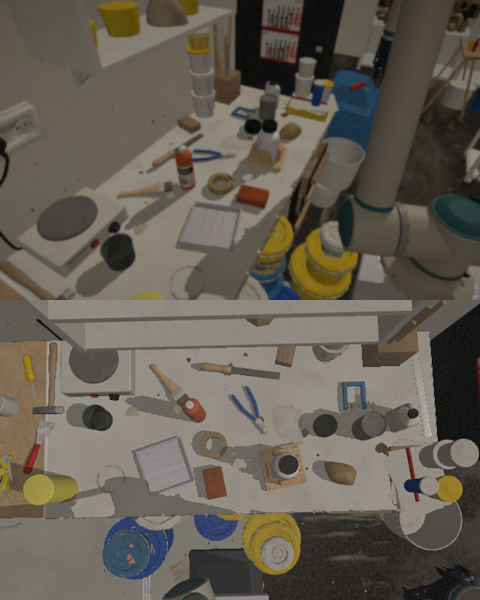

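```bash
python3 - <<'E'
from h import *
def tri(a,b):
    (o1,d1),(o2,d2)=a,b; A=np.stack([d1,-d2],1); x=np.linalg.lstsq(A,o2-o1,rcond=None)[0]
    p,q=o1+d1*x[0],o2+d2*x[1]; return (p+q)/2,np.linalg.norm(p-q)
print(onz("top",382.9,220.9,.145),onz("top",432.9,168.8,.1))
print(tri(ray("top",382.9,220.9),ray("scene",359.9,167.8)),tri(ray("top",432.9,168.8),ray("scene",335.4,167.4)))
print("tray",onz("top",218.8,222.7,.01),onz("scene",280.6,301.2,.008))
for n in("cap_tray","bottle_stand"):
    m=manip.outline_of("top",n)[0]["mask"].astype(np.uint8)
    b=cv2.boxPoints(cv2.minAreaRect(cv2.findNonZero(m)))
    P=np.array([onz("top",*p,.012) for p in b]);print(n,P.round(3),P.mean(0).round(3))
t=cv2.imread("pics/top0.png")[130:260,330:530]; c=cv2.imread("pics/scene0.png")[140:240,300:400]
cv2.imwrite("pics/crop.png",np.hstack([cv2.resize(t,(600,390),interpolation=2)[:,:400],cv2.resize(c,(390,390),interpolation=2)]))
E
```

```text
[ 0.53989065 -0.21372907  0.145     ] [ 0.65403464 -0.33433349  0.1       ]
(array([ 0.5407668 , -0.21373645,  0.14285327]), np.float64(0.0016634170420729254)) (array([ 0.67037213, -0.35210495,  0.02270056]), np.float64(0.009254823513648293))
tray [0.55122893 0.15702062 0.01      ] [0.55674509 0.16262398 0.008     ]
cap_tray [[0.604 0.251 0.012]
 [0.65  0.104 0.012]
 [0.505 0.058 0.012]
 [0.461 0.203 0.012]] [0.555 0.154 0.012]
bottle_stand [[ 0.595 -0.14   0.012]
 [ 0.62  -0.268  0.012]
 [ 0.493 -0.291  0.012]
 [ 0.468 -0.164  0.012]] [ 0.544 -0.216  0.012]
```

View pics/crop.png

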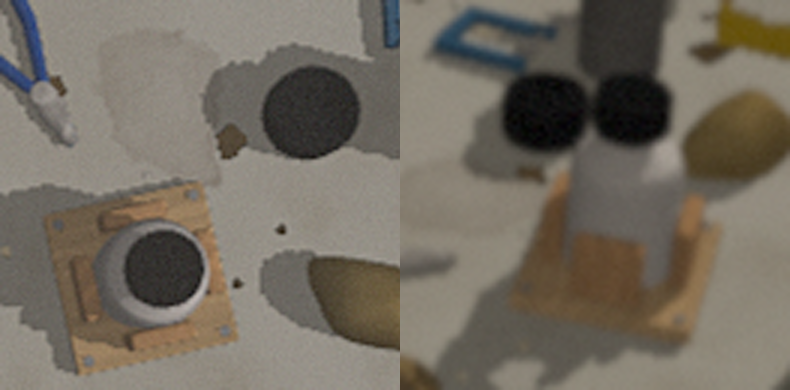

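Two look-alikes: the cap on the white bottle (top px 383,221) and a larger one on the bench (433,169). The bottle's is the smaller one, so it's the target, at about (0.540, -0.214). I'll move above it.

servo_tool(plan=[0.3,-0.11,0,0,0,0,0.58,-0.21,0,0,0,0,0.867,-0.318,0,0,0,0,0.867,-0.318,0,0,0,0], grip=-1)

```text
time: 0.88
position: [0.3529, -0.4111, 0.2315]
eef_rot: [-3.056, -0.718, -0.004]
ft_force: [-0.4, 0.2, -0.1]
grip_width: 0.0855
```

servo_tool(plan=[0.3,-0.11,0,0,0,0,0.58,-0.21,0,0,0,0,0.867,-0.318,0,0,0,0,0.867,-0.318,0,0,0,0])

```text
time: 1.22
position: [0.4486, -0.311, 0.2315]
eef_rot: [-3.057, -0.719, -0.004]
ft_force: [-0.7, 0.1, 0.2]
grip_width: 0.0856
```

servo_tool(plan=[0.3,-0.11,0,0,0,0,0.58,-0.21,0,0,0,0,0.867,-0.318,0,0,0,0,0.867,-0.318,0,0,0,0,0.867,-0.318,0,0,0,0,0.867,-0.318,0,0,0,0])

```text
time: 1.72
position: [0.541, -0.2144, 0.2311]
eef_rot: [3.058, 0.717, -0.002]
ft_force: [0.2, -0.2, 0.1]
grip_width: 0.0857
```

```bash
python3 - <<'E'
from h import *
s=manip.sense(); print({k:np.round(s[k],4) for k in("time","position","eef_rot","qpos","ft_force")})
cv2.imwrite("pics/w1.png",manip.grab_frame("wrist"))
R=Ro.from_rotvec(s["eef_rot"]).as_matrix()
for r in manip.outline_of("wrist","safety_cap"):
    m=r["mask"].astype(np.uint8); cs=max(cv2.findContours(m,0,1)[0],key=cv2.contourArea); e=cv2.fitEllipse(cs)
    p=onz("wrist",*r["box"][:2],.150,s); print(r["confidence"],r["box"],e,p, "tool d",R.T@(p-s["position"]))
    for z in(.155,.128):
        P=np.array([onz("wrist",*c[0],z,s)[:2] for c in cs]); print(z,P.min(0),P.max(0))
E
```

```text
{'time': np.float64(1.7167), 'position': array([ 0.541 , -0.2144,  0.2311]), 'eef_rot': array([ 3.0579e+00,  7.1720e-01, -2.0000e-03]), 'qpos': array([-4.9600e-01,  2.8690e-01,  1.4897e+00, -1.4000e-03,  1.3655e+00,
        6.1430e-01]), 'ft_force': array([ 0.1511, -0.1576,  0.1165])}
0.83 [321.0, 197.4, 66.7, 72.6] ((322.7027587890625, 197.15480041503906), (68.54403686523438, 70.88539123535156), 1.2575187683105469) [ 0.54520804 -0.21318881  0.15      ] tool d [0.00442554 0.00070151 0.08108886]
0.155 [ 0.51884663 -0.24085923] [ 0.57490061 -0.18736596]
0.128 [ 0.50865542 -0.24799179] [ 0.57164065 -0.1878839 ]
0.81 [479.4, 124.9, 77.4, 63.9] ((479.4007568359375, 123.28209686279297), (64.12909698486328, 77.78089904785156), 74.18961334228516) [ 0.6455462  -0.29186319  0.15      ] tool d [0.05931982 0.11578418 0.08105475]
0.155 [ 0.62126588 -0.31570425] [ 0.66885726 -0.26195266]
0.128 [ 0.62373912 -0.33209162] [ 0.67721532 -0.27169348]
```

View pics/w1.png

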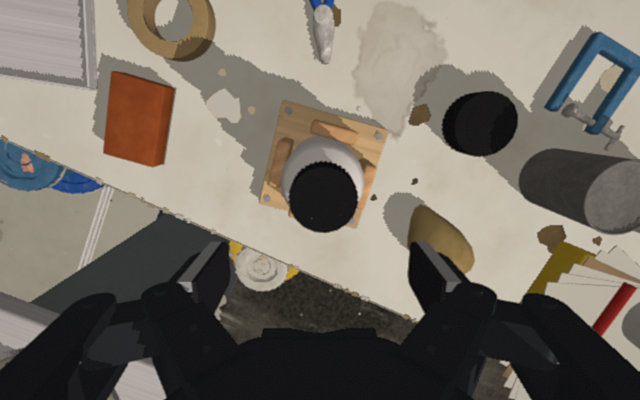

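The wrist picture shows the cap at (322,197), with the larger look-alike at (480,124). The offset is about +2.5 mm in tool x, so I'll descend and close.

servo_tool(plan=[0.017,0,0.2,0,0,0,0.017,0,0.4,0,0,0,0.017,0,0.55,0,0,0,0.017,0,0.65,0,0,0,0.017,0,0.713,0,0,0,0.017,0,0.713,0,0,0,0.017,0,0.713,0,0,0])

```text
time: 2.4
position: [0.543, -0.2144, 0.1246]
eef_rot: [3.06, 0.712, -0.0]
ft_force: [-0.0, 0.1, 0.9]
grip_width: 0.0852
```

servo_tool(plan=[0,0,0,0,0,0,0,0,0,0,0,0,0,0,0,0,0,0,0,0,0,0,0,0,0,0,0,0,0,0,0,0,0,0,0,0,0,0,0,0,0,0,0,0,0,0,0,0], grip=1, squeeze=60)

```text
time: 3.07
position: [0.5452, -0.2153, 0.1258]
eef_rot: [3.054, 0.714, 0.005]
ft_force: [1.6, -4.8, 5.0]
grip_width: 0.0518
```

servo_tool(plan=[0,0.012,0.01,0,0,0,0,0.012,0.02,0,0,0,0,0.012,0.02,0,0,0])

```text
time: 3.32
position: [0.5451, -0.2153, 0.1226]
eef_rot: [3.058, 0.714, 0.003]
ft_force: [-0.8, -2.2, 6.8]
grip_width: 0.0517
```

servo_tool(plan=[0,0,0.01,0,0,0,0,0,0.013,0,0,0,0,0,0.013,0,0,0])

```text
time: 3.57
position: [0.5452, -0.2153, 0.1221]
eef_rot: [3.057, 0.714, 0.004]
ft_force: [-2.1, -1.2, 14.5]
grip_width: 0.0515
```

Contact stop felt at about 4 mm. It may be teeth on teeth, so I'll turn 20° anticlockwise with the push held and see whether it sinks.

servo_tool(plan=[0,0,0,0,0,-0.1,0,0,0,0,0,-0.2,0,0,0,0,0,-0.3,0,0,0,0,0,-0.4,0,0,0,0,0,-0.45,0,0,0,0,0,-0.45])

```text
time: 4.07
position: [0.5451, -0.2151, 0.1219]
eef_rot: [2.883, 1.242, 0.004]
ft_force: [-1.3, -0.1, 13.6]
grip_width: 0.0519
```

```bash
python3 - <<'E'
from h import *
s=manip.sense(); print({k:np.round(s[k],4) for k in("time","position","eef_rot","qpos","ft_force","ft_torque")})
print(Ro.from_rotvec(s["eef_rot"]).as_matrix().round(3))
E
```

```text
{'time': np.float64(4.0667), 'position': array([ 0.5451, -0.2151,  0.1219]), 'eef_rot': array([2.883 , 1.2422, 0.0036]), 'qpos': array([-4.9490e-01,  3.7000e-01,  1.6507e+00,  4.0000e-04,  1.1177e+00,
        2.6210e-01]), 'ft_force': array([-1.3315, -0.0517, 13.6168]), 'ft_torque': array([-0.1889,  0.1595,  0.0111])}
[[ 0.687  0.727  0.003]
 [ 0.727 -0.687 -0.001]
 [ 0.001  0.003 -1.   ]]
```

servo_tool(plan=[0,0,0.005,0,0,-0.1,0,0,0.01,0,0,-0.2,0,0,0.01,0,0,-0.3,0,0,0.01,0,0,-0.4,0,0,0.01,0,0,-0.45,0,0,0.01,0,0,-0.45])

```text
time: 4.57
position: [0.5453, -0.2156, 0.1203]
eef_rot: [2.619, 1.729, 0.003]
ft_force: [-1.2, -2.4, 13.1]
grip_width: 0.0517
```

```bash
cat > s.py <<'E'
from h import *
s=manip.sense(); print({k:np.round(s[k],4) for k in("time","position","eef_rot","ft_force","ft_torque")}, s["qpos"][5].round(2))
E
python3 s.py
```

```text
{'time': np.float64(4.5667), 'position': array([ 0.5453, -0.2156,  0.1203]), 'eef_rot': array([2.619 , 1.7286, 0.0029]), 'ft_force': array([-1.1871, -2.3737, 13.1436]), 'ft_torque': array([-0.281 ,  0.0558, -0.0815])} -0.09
```

It sank about 1.7 mm and torque appeared, so the teeth seem to have dropped in. I'll press a little more to confirm the stop, then keep turning.

servo_tool(plan=[0,0,0.006,0,0,0,0,0,0.012,0,0,0,0,0,0.012,0,0,0])

```text
time: 4.82
position: [0.5453, -0.2156, 0.1202]
eef_rot: [2.619, 1.727, 0.003]
ft_force: [-2.3, -1.4, 21.2]
grip_width: 0.0522
```

servo_tool(plan=[0,0,0,0,0,-0.1,0,0,0,0,0,-0.2,0,0,0,0,0,-0.3,0,0,0,0,0,-0.4,0,0,0,0,0,-0.45,0,0,0,0,0,-0.45])

```text
time: 5.32
position: [0.5452, -0.2156, 0.1202]
eef_rot: [2.274, 2.161, 0.002]
ft_force: [-2.8, -0.6, 19.9]
grip_width: 0.0518
```

```bash
python3 s.py
```

```text
{'time': np.float64(5.3167), 'position': array([ 0.5452, -0.2156,  0.1202]), 'eef_rot': array([2.2737e+00, 2.1613e+00, 2.1000e-03]), 'ft_force': array([-2.7965, -0.6474, 19.9439]), 'ft_torque': array([-0.1504,  0.5114, -0.0712])} -0.44
```

servo_tool(plan=[0,0,0,0,0,-0.1,0,0,0,0,0,-0.2,0,0,0,0,0,-0.3,0,0,0,0,0,-0.4,0,0,0,0,0,-0.5,0,0,0,0,0,-0.6,0,0,0,0,0,-0.7,0,0,0,0,0,-0.7])

```text
time: 5.98
position: [0.5449, -0.2156, 0.1202]
eef_rot: [1.6, 2.699, -0.001]
ft_force: [-4.1, -0.9, 21.5]
grip_width: 0.0518
```

servo_tool(plan=[0,0,0,0,0,-0.1,0,0,0,0,0,-0.2,0,0,0,0,0,-0.3,0,0,0,0,0,-0.4,0,0,0,0,0,-0.5,0,0,0,0,0,-0.6,0,0,0,0,0,-0.7,0,0,0,0,0,-0.7])

```text
time: 6.65
position: [0.5446, -0.2158, 0.1202]
eef_rot: [0.807, 3.033, -0.003]
ft_force: [-4.3, -1.2, 22.3]
grip_width: 0.0518
```

```bash
python3 s.py
```

```text
{'time': np.float64(6.65), 'position': array([ 0.5446, -0.2158,  0.1202]), 'eef_rot': array([ 8.0740e-01,  3.0325e+00, -3.0000e-03]), 'ft_force': array([-4.2513, -1.1683, 22.2921]), 'ft_torque': array([-0.1333,  0.7053, -0.0845])} -1.55
```

servo_tool(plan=[0,0,-0.02,0,0,0,0,0,-0.04,0,0,0,0,0,-0.06,0,0,0,0,0,-0.08,0,0,0,0,0,-0.08,0,0,0])

```text
time: 7.07
position: [0.5437, -0.2139, 0.128]
eef_rot: [-0.812, -3.033, -0.003]
ft_force: [0.0, -0.3, -1.4]
grip_width: 0.0517
```

servo_tool(plan=[0,0,-0.02,0,0,0,0,0,-0.04,0,0,0,0,0,-0.04,0,0,0])

```text
time: 7.32
position: [0.5438, -0.2145, 0.1339]
eef_rot: [-0.811, -3.034, -0.001]
ft_force: [-0.1, -0.0, -0.7]
grip_width: 0.0521
```

Free: the wrist carries −0.7 N, the cap's weight. Lift clear and carry it to the tray.

servo_tool(plan=[0,0,-0.15,0,0,0,0,0,-0.3,0,0,0,0,0,-0.44,0,0,0,0,0,-0.44,0,0,0])

```text
time: 7.65
position: [0.5461, -0.2159, 0.2041]
eef_rot: [0.81, 3.028, -0.003]
ft_force: [-0.1, -1.1, -0.5]
grip_width: 0.0515
```

servo_tool(plan=[0.08,0.145,0,0,0,0,0.18,0.34,0,0,0,0,0.29,0.535,0,0,0,0,0.393,0.727,0,0,0,0])

```text
time: 7.98
position: [0.5463, -0.0896, 0.1987]
eef_rot: [-0.813, -3.032, -0.0]
ft_force: [-0.0, -0.0, -0.6]
grip_width: 0.0518
```

servo_tool(plan=[0.1,0.185,0,0,0,0,0.2,0.37,0,0,0,0,0.3,0.555,0,0,0,0,0.393,0.727,0,0,0,0])

```text
time: 8.32
position: [0.5497, 0.0348, 0.1988]
eef_rot: [-0.811, -3.032, 0.001]
ft_force: [1.2, -0.3, -0.5]
grip_width: 0.0517
```

servo_tool(plan=[0.1,0.185,0,0,0,0,0.2,0.37,0,0,0,0,0.3,0.555,0,0,0,0,0.393,0.727,0,0,0,0,0.393,0.727,0,0,0,0,0.393,0.727,0,0,0,0])

```text
time: 8.82
position: [0.5533, 0.158, 0.1987]
eef_rot: [-0.807, -3.034, 0.002]
ft_force: [0.8, -0.5, -0.5]
grip_width: 0.0518
```

```bash
python3 s.py; python3 - <<'E'
from h import *
s=manip.sense()
w=manip.grab_frame("wrist"); t=manip.grab_frame("top")
cv2.imwrite("pics/v2.png",np.vstack([cv2.resize(w,(480,300)),cv2.resize(t,(480,300))]))
for c,z in(("wrist",.012),("top",.012)):
  for r in manip.outline_of(c,"cap_tray")[:1]: print(c,r["box"],r["confidence"],onz(c,*r["box"][:2],z,s))
E
```

```text
{'time': np.float64(8.8167), 'position': array([0.5533, 0.158 , 0.1987]), 'eef_rot': array([-8.0680e-01, -3.0338e+00,  2.3000e-03]), 'ft_force': array([ 0.8487, -0.4536, -0.5459]), 'ft_torque': array([-0.1076, -0.0044,  0.041 ])} -0.89
wrist [320.4, 151.7, 186.5, 146.4] 0.81 [0.5306939  0.17378124 0.012     ]
top [223.8, 221.7, 68.3, 75.0] 0.57 [0.55321181 0.14473281 0.012     ]
```

View pics/v2.png

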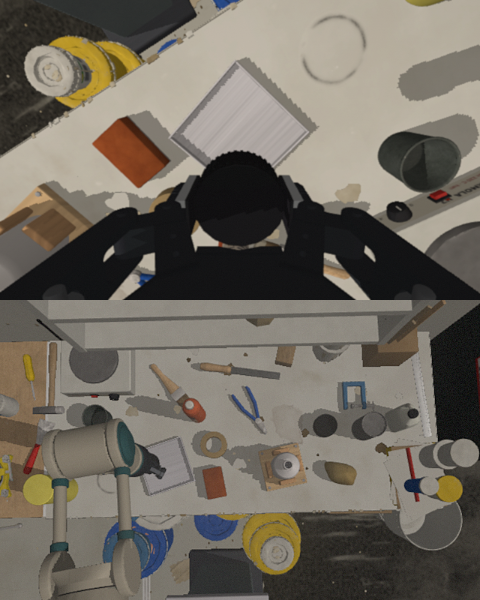

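The wrist picture shows the cap held upright and the tray with corners near (227,183), (419,169) and (320,80). The top view shows the bottle open. I'll check the tray centre from those corners.

```bash
python3 - <<'E'
from h import *
s=manip.sense()
P=[onz("wrist",*p,.014,s) for p in((227,183),(419,169),(320,80))]
print(np.round(P,3),((P[0]+P[1])/2).round(3), np.linalg.norm(P[0]-P[1]))
E
```

```text
[[0.51  0.063 0.014]
 [0.603 0.257 0.014]
 [0.468 0.208 0.014]] [0.556 0.16  0.014] 0.2150209718344579
```

servo_tool(plan=[0,0,0.2,0,0,0,0,0,0.45,0,0,0,0,0,0.7,0,0,0,0,0,0.9,0,0,0,0,0,1,0,0,0,0,0,1,0,0,0])

```text
time: 9.52
position: [0.5511, 0.1548, 0.0461]
eef_rot: [-0.813, -3.026, 0.006]
ft_force: [-0.3, 0.2, -0.9]
grip_width: 0.0515
```

servo_tool(plan=[0,0,0.08,0,0,0,0,0,0.16,0,0,0,0,0,0.22,0,0,0,0,0,0.25,0,0,0,0,0,0.25,0,0,0,0,0,0.25,0,0,0])

```text
time: 10.02
position: [0.5548, 0.1565, 0.0132]
eef_rot: [0.813, 3.034, 0.0]
ft_force: [-0.9, -0.3, -1.7]
grip_width: 0.0515
```

servo_tool(plan=[0,0,0.013,0,0,0,0,0,0.02,0,0,0,0,0,0.027,0,0,0,0,0,0.027,0,0,0])

```text
time: 10.35
position: [0.5544, 0.1568, 0.0086]
eef_rot: [0.812, 3.035, 0.0]
ft_force: [-0.1, -0.4, 0.1]
grip_width: 0.0516
```

servo_tool(plan=[0,0,0.007,0,0,0,0,0,0.013,0,0,0,0,0,0.013,0,0,0])

```text
time: 10.6
position: [0.5542, 0.1568, 0.0064]
eef_rot: [-0.812, -3.035, 0.0]
ft_force: [-0.1, -0.4, -1.2]
grip_width: 0.052
```

servo_tool(plan=[0,0,0.007,0,0,0,0,0,0.013,0,0,0,0,0,0.013,0,0,0])

```text
time: 10.85
position: [0.5542, 0.1567, 0.0044]
eef_rot: [-0.812, -3.034, 0.0]
ft_force: [0.3, 0.1, -0.7]
grip_width: 0.0519
```

servo_tool(plan=[0,0,0.007,0,0,0,0,0,0.01,0,0,0,0,0,0.01,0,0,0])

```text
time: 11.1
position: [0.5544, 0.1567, 0.0032]
eef_rot: [0.812, 3.035, -0.0]
ft_force: [-0.2, -0.3, 0.3]
grip_width: 0.052
```

servo_tool(plan=[0,0,0.007,0,0,0,0,0,0.01,0,0,0,0,0,0.01,0,0,0])

```text
time: 11.35
position: [0.5544, 0.1567, 0.0022]
eef_rot: [0.812, 3.034, -0.0]
ft_force: [-1.3, -1.3, 4.5]
grip_width: 0.052
```

Contact at 4.5 N. Release and back off.

servo_tool(plan=[0,0,0,0,0,0,0,0,0,0,0,0,0,0,0,0,0,0,0,0,0,0,0,0,0,0,0,0,0,0,0,0,0,0,0,0], grip=-0.8)

```text
time: 11.85
position: [0.5543, 0.1568, 0.0015]
eef_rot: [-0.812, -3.035, 0.0]
ft_force: [0.6, 0.1, 0.5]
grip_width: 0.0766
```

servo_tool(plan=[0,0,-0.05,0,0,0,0,0,-0.15,0,0,0,0,0,-0.35,0,0,0,0,0,-0.6,0,0,0,0,0,-0.8,0,0,0,0,0,-1,0,0,0,0,0,-1,0,0,0,0,0,-1,0,0,0])

```text
time: 12.52
position: [0.5557, 0.157, 0.1544]
eef_rot: [0.811, 3.03, 0.003]
ft_force: [-0.2, 0.0, -0.2]
grip_width: 0.0768
```

```bash
python3 s.py; python3 - <<'E'
from h import *
w=manip.grab_frame("wrist"); t=manip.grab_frame("scene")
cv2.imwrite("pics/v3.png",np.vstack([cv2.resize(w,(480,300)),cv2.resize(t[120:370,180:580],(480,300))]))
E
```

```text
{'time': np.float64(12.5167), 'position': array([0.5557, 0.157 , 0.1544]), 'eef_rot': array([0.8107, 3.0299, 0.0033]), 'ft_force': array([-0.237 ,  0.0265, -0.1984]), 'ft_torque': array([ 0.0041, -0.0007, -0.0316])} -0.89
```

View pics/v3.png

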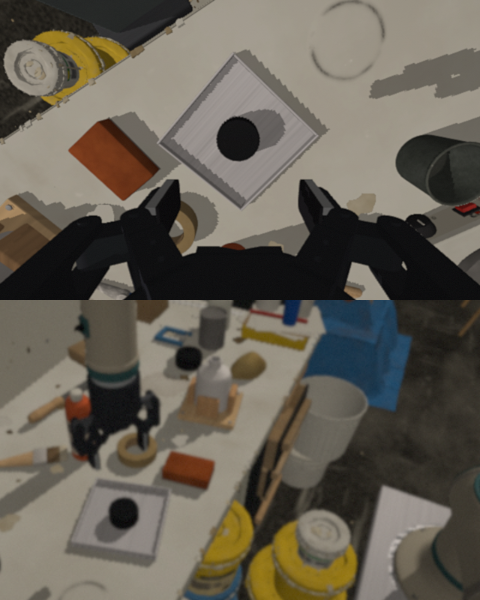

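The cap lies flat in the middle of the tray (wrist view 238,138), the bottle is open, and the other things haven't moved. Handing in.

```bash
python3 -c "
from station import manip
print(manip.hand_in())"
```

```text
the job is handed in; nothing more can be done
None
```

The bottle is open and its cap lies flat, right way up, near the middle of the metal tray. I handed the job in at about 12.5 s, with the gripper clear and reading almost no force.

- **Opening:** I gripped the smaller cap, the one on the bottle. The first stop was teeth on teeth; after turning, the shell sank about 2 mm more to a hard stop. I kept turning with the push held, about 123° in all including the idle part. The highest push I read was about 22 N, against the 25 N limit; I only saw readings at the end of each move.
- **Placing:** The lifted cap weighed about 0.7 N at the wrist, as expected for 70 g. It touched the tray floor at 4.5 N before I let go.
- **Last check:** The final pictures show the bystanders apparently where they were. I judged that by eye and did not measure it.
- **Disagreement:** The two cameras differed by about 5 mm on the cap's position, so I used a value between them. The cap drew the gripper about 2 mm sideways as the fingers closed. I shifted the arm to match before pushing.

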